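# Set the magnifier and slide the bench pin out to its mark, holding it

### The job

Get the jeweller's bench ready for setting a stone: first swing the magnifier in until its arm runs parallel to the step's front edge, and tip its lens level. Then, without lifting it off the step, slide the wooden bench pin straight out over that edge until the black line across it lies right at the edge, square to the step and near the middle of it. The pin is nose-heavy and would now tip, so finish while still holding it at its tail with the gripper, flat on the step; do not disturb the jar, screwdriver or ring mandrel.

Things in the scene. Friction and masses are not known exactly. Their poses are not given: they have to be found in the camera images.
- step: Dark wooden block fixed on the bench, 110 (x) by 220 (y) by 60 mm high; origin at the centre of its underside, z up. Front edge: top edge of its -y side, 110 mm from the centre; the pin goes out over it, towards -y. The magnifier's foot (radius 50, 18 mm high) and 16 mm thick post stand fixed in the same frame at x +120, y -210 mm.
- step_edge (a point): Middle of the step's front edge, on its top (step x 0, y -110, z 60 mm); axes as the step's.
- pin: Loose bench pin: pale wooden board 50 (x) by 240 (y) by 18 mm on the step, 0.23-0.43 kg, at first a little askew. Origin mid-length, mid-width, on its underside. Notched nose at -y, pointing out over the front edge; a 46 x 50 x 6 mm steel plate on top at y -42 makes it nose-heavy. Tail: upright wooden grip block, 22 (x) by 32 (y), 38 mm above the board's top, at y +95 mm.
- pin_mark (a point): Middle of the 3 mm wide black line scored across the pin's top, at pin y = +30 mm (150 mm from the nose end), z = 18 mm. Axes as the pin's. The centre of mass lies about 40 mm noseward of it; at the start the line is 60 to 120 mm behind the step's front edge.
- pin_block (a point): Centre of the grip block 27 mm above the board's top (pin y +95, z 45 mm); the block's top is 11 mm higher.
- mag_swivel (a joint): Swivel of the magnifier's arm about its post, rad. 0: arm parallel to the step's front edge, pointing to the step's -x, lens over the pin's path. Positive: swung away from the step, towards its -y (counter-clockwise from above). Stays where left; about 1 N at the stalk turns it. Range -0.5 to 1.4.
- mag_tilt (a joint): Tilt of the lens about the arm's own length, rad. 0: lens level, stalk upright. Positive: the stalk's top leans in the direction of positive swivel. The axis lies in the lens plane, 180 mm above the bench. Stays where left; about 3 N at the stalk turns it. Range -0.8 to 0.8.
- mag_post (a point): Point on the swivel axis, at the arm's height (180 mm above the bench); its -x axis runs along the arm.
- mag_stalk (a point): Grip point on the magnifier's stalk, a bare metal rod 12 mm thick standing from the lens's outer rim at right angles to the lens, 176 mm from the swivel axis; this point is 34 mm above the lens plane (tilt axis), and the rod goes up another 24 mm and down 29 mm to a 14 mm wide tongue.
- mag_lens (a point): Centre of the round lens (ring 84 mm across, 12 mm thick), 120 mm from the swivel axis; z is the lens's normal.
- jar: Bystander: small amber glass jar, radius 24, 60 mm high, standing on the bench; origin under its centre.
- driver: Bystander: screwdriver, 160 mm, lying on the bench.
- mandrel: Bystander: steel ring mandrel, a slim cone 87 mm high on a foot of radius 30 mm, standing on the bench; origin under its centre.
There are look-alikes about, which are no part of the job. What is meant by the pin is not blue, purple or red, and is the larger of those in its own colour.

How it is judged:
On the way:
1. the magnifier arm is parallel to the step's edge (within 0.15 rad) and its lens level (within 0.14 rad), while the pin's line is still at least 30 mm behind the edge (value of joint mag_swivel between -0.15 and 0.15 rad and value of joint mag_tilt between -0.14 and 0.14 rad and y of pin_mark in the frame of step_edge above 0.03 m), for 0.2 s.
At the end, for the whole second after the job is handed in: Fingers grip the pin behind its line (over 1 N); it rests flat on the step (0.05 rad), line within 6 mm of the front edge, 16 mm sideways, square within 0.09 rad, at rest; the magnifier's arm is parallel to the edge within 0.15 rad and its lens level within 0.14 rad (value of joint mag_swivel between -0.15 and 0.15 rad and value of joint mag_tilt between -0.14 and 0.14 rad and y of pin_mark in the frame of step_edge between -0.006 and 0.006 m and x of pin_mark in the frame of step_edge between -0.016 and 0.016 m and z of pin_mark in the frame of step_edge between 0.012 and 0.024 m and angle between the y axis of pin and the y axis of step, either way round below 0.09 rad and angle between pin's own z axis and vertical below 0.05 rad and contact force between the fingers and pin above 1 N and contact force between pin and step above 0.5 N and y of the grasp point in the frame of pin above 0.03 m and linear speed of pin below 0.02 m/s); the arm keeps its last pose, push and grip.
It fails at once if the pin is tipped by more than 0.2 rad (angle between pin's own z axis and vertical above 0.2 rad).
It fails at once if the pin is lifted off the step by more than 20 mm (z of pin_mark in the frame of step_edge above 0.038 m).
It fails at once if a bystander is moved by more than 20 mm (distance of any of jar, driver, mandrel from where it was at the start of the episode above 0.02 m).
It also fails if it takes over 58 s, if anything falls off the work surface, if the arm or the gripper's body presses on something with over 40 N, if the wrist force passes 120 N, or if a joint passes its speed limit or range.

### The arm

A 7-joint arm with a two-finger parallel gripper is mounted at the origin on the work surface. World frame = base frame: x ahead of the robot, y to its left, z up, the work surface at z = 0. Lengths are in m, angles in rad, forces in N, time in s.
With the tool pointing down it reaches from about 0.425 to 0.95 m from the base axis. Payload 4.7 kg.
Tool frame: the origin (TCP) lies between the finger pads; the fingertips stand 25 mm ahead of it and the grasp point (between the pads) lies 6 mm ahead of it; z points along the fingers, y is the line along which they close (so a half turn about z gives the same grasp; the last joint's range is limited). The gripper opens to 85 mm and grips with 20 to 120 N. Pads are 22 mm wide; open, the fingers measure 114 mm over their backs; the gripper's body (76 mm by 85 mm) begins 54 mm behind the grasp point. The pads swing forward as they close: fully open they stand 13 mm farther back than shut.
Start: joints at [1.187, 0.469, -0.049, 1.532, 0.024, 1.141, -0.082], TCP at [0.235, -0.633, 0.256] pointing down, gripper open.
Joint ranges: [-2.59, 2.59], [-0.33, 1.99], [-1.39, 1.29], [0.1, 2.45], [-1.04, 4.18], [0.21, 1.99], [-2.66, 2.66]. Speed limits (rad/s): [2.57, 2.57, 3.14, 3.14, 3.14, 3.14, 3.14].

### API

Orientations are given as a 3x3 rotation matrix whose columns are the frame's x, y, z axes.
In Python, from rig import * gives the robot as it stands. Calls block until the motion is done:
- movep(position, orientation): joint-space move of the TCP to a pose.
- move_l(position, attitude=None, feed=0.15, until_force=None): straight line of the TCP; attitude=None keeps the orientation; feed is the mean speed in m/s. With until_force (N) it stops when the force on the tool has changed by that much, and returns True; else False.
- move_joints(angles): joint-space move.
- command_gripper(opening, newtons=None): finger opening in m; newtons is the grip in N (None keeps the last); returns when the fingers have stopped.
- sleep(seconds).
- inverse_kinematics(position, orientation): joint angles nearest the present ones, or None.
- sense(): the state.
- camera(name): name is "side" or "top"; returns (picture, depth): 384x512x3 uint8, red, green, blue; 384x512 float32, m along the optical axis (not along the pixel's ray), 0 where there is no reading.
- camera_params(name): a dict with "K" (3x3 intrinsics, pixels), "dist" ([k1, k2, p1, p2, k3] as OpenCV has them; the pictures are not rectified), "position" and "rotation" of the camera in the world. Camera axes: x right, y down, z forward; pixel columns grow to the right and rows downward; lengths in m; the calibration is good to about 2 mm. A picture is of the moment at which its call begins. camera_params takes no time and is no camera call.
A pose or a line that the arm cannot do raises Unreachable and nothing moves.
- finish_job(): hands the job in; it is judged then, once.
The state is a dict: "time_s": time; "joint_pos": joint angles; "qd": joint speeds; "joint_efforts": joint torques, N m; "position": TCP position; "tcp_rot": TCP orientation; "wrist_force": force on the tool from outside, world axes, zero at the start; "ft_torque": the same for the moment, N m; "finger_gap": finger opening in m; "gripper_force": force on a finger pad.
Only numpy, scipy, OpenCV 4.12 (cv2) and the standard library are available. Lean on these libraries where they do the work, as an engineer would, in place of code of your own. Each camera call takes 0.05 s, during which the arm holds its last target. There are 200 camera calls.

## Working session

There is one attempt and no reset: what is moved stays moved. The work goes in short steps, each a Python script; the robot and the scene stay as the last script left them, time stands still between calls to the robot, and variables do not carry over. Pictures are saved under pics/ and viewed, at most 10 in all, crops included, and the job is handed in when it is done.

```bash
mkdir -p pics; cat > h.py <<'E'
from rig import *
import numpy as np, cv2
def snap(n,f):
    p,d=camera(n); cv2.imwrite(f'pics/{f}.png',p[:,:,::-1]); np.savez(f'pics/{f}.npz',p=p,d=d); return p,d
def ray(n,u,v):
    c=camera_params(n);K=np.array(c['K'],float)
    q=cv2.undistortPoints(np.array([[[u,v]]],float),K,np.array(c['dist'],float))[0,0]
    return np.array(c['position']),np.array(c['rotation'])@np.array([q[0],q[1],1])
def atz(n,u,v,z):
    o,r=ray(n,u,v); return o+r*(z-o[2])/r[2]
def dep(n,d,u,v):
    o,r=ray(n,u,v); w=d[int(v)-1:int(v)+2,int(u)-1:int(u)+2]; w=w[w>0]
    return o+r*np.median(w) if len(w) else None
E
python3 - <<'E'
from h import *
for n in('top','side'):
    snap(n,n+'0'); c=camera_params(n); print(n,np.round(c['position'],3),np.round(c['rotation'],3).tolist(),np.round(c['K'],1).tolist())
    p=cv2.imread(f'pics/{n}0.png'); cv2.imwrite(f'pics/{n}0b.png',cv2.resize(p,(800,600),interpolation=cv2.INTER_CUBIC))
E
```

```text
top [ 0.317 -0.02   1.05 ] [[0.109, -0.972, 0.208], [-0.994, -0.106, 0.025], [-0.002, -0.21, -0.978]] [[414.4, 0.0, 254.0], [0.0, 414.4, 187.3], [0.0, 0.0, 1.0]]
side [0.097 0.883 0.701] [[-0.91, -0.214, 0.356], [-0.415, 0.437, -0.798], [0.015, -0.874, -0.486]] [[470.4, 0.0, 258.3], [0.0, 470.4, 192.9], [0.0, 0.0, 1.0]]
```

View pics/top0b.png

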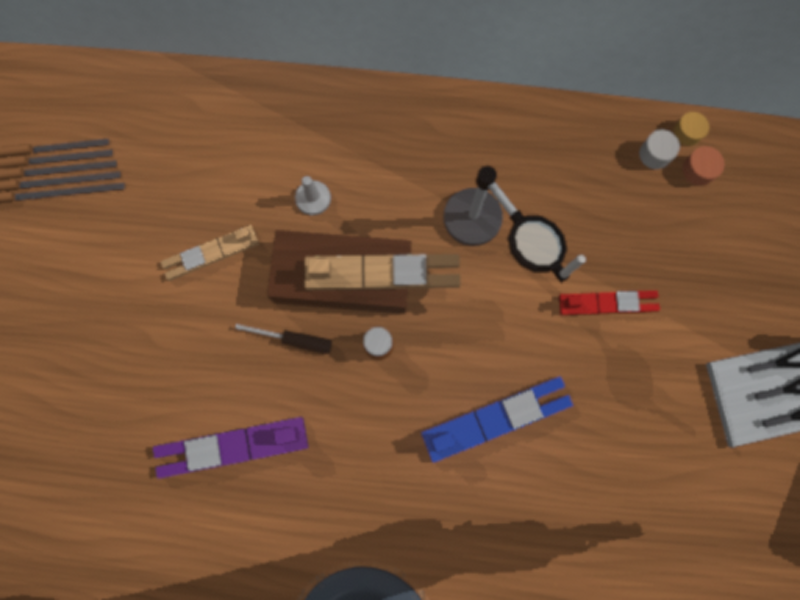

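View pics/side0b.png

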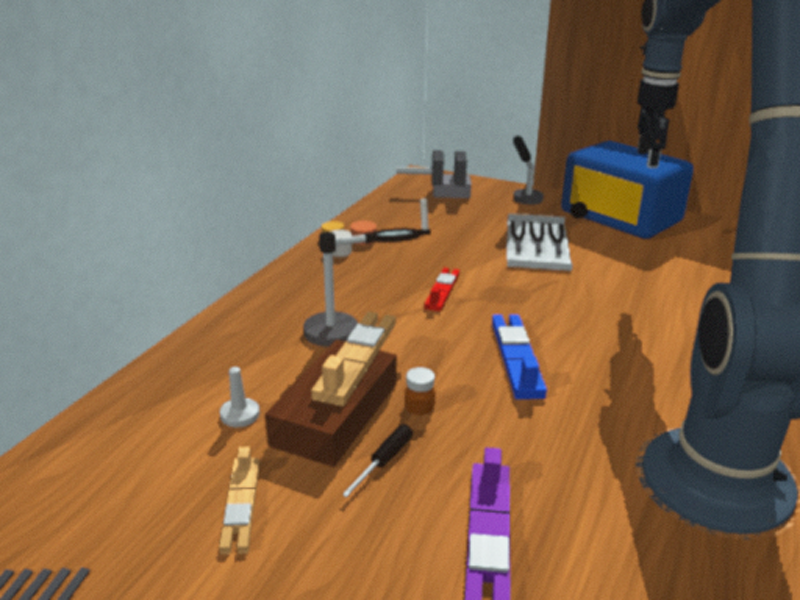

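Top view (800×600 picture): step around (340,270), pin on it with its block at (318,268), line at (363,271) and nose at (458,270). Magnifier: post top (487,177), lens (538,243), stalk (572,266). The jar is at (378,342), mandrel at (312,195) and driver at (290,338). Next I'll fit the step and pin from depth.

```bash
cat >> h.py <<'E'
def cloud(n,d):
    c=camera_params(n);K=np.array(c['K'],float)
    v,u=np.mgrid[:384,:512]; q=cv2.undistortPoints(np.stack([u,v],-1).reshape(-1,1,2).astype(float),K,np.array(c['dist'],float))[:,0]
    r=np.c_[q,np.ones(len(q))]*d.reshape(-1,1)
    return (np.array(c['position'])+r@np.array(c['rotation']).T).reshape(384,512,3)
def rect(P):
    (c,s,a)=cv2.minAreaRect((P[:,:2]*1000).astype(np.float32)); return np.round(c,1),np.round(s,1),round(a,2)
E
python3 - <<'E'
from h import *
z=np.load('pics/top0.npz');p,d=z['p'],z['d'];X=cloud('top',d)
S=1.5625
def box(u0,v0,u1,v1): 
    m=np.zeros((384,512),bool); m[int(v0/S):int(v1/S),int(u0/S):int(u1/S)]=1; return m
b=box(255,220,475,320)&(d>0); Z=X[...,2]; br=p.astype(int).sum(2)
step=b&(abs(Z-.06)<.006); print('step',step.sum(),rect(X[step]),np.median(Z[step]))
pin=b&(abs(Z-.078)<.007); print('pin',pin.sum(),rect(X[pin]),np.median(Z[pin]))
blk=b&(Z>.108)&(Z<.125); print('blk',blk.sum(),rect(X[blk]))
sat=p.max(2).astype(int)
row=int(271/S); print('line row',[(u,int(br[row,u]),round(float(Z[row,u]),3)) for u in range(226,240)])
m=box(460,155,610,290)&(d>0)&(Z>.1)
print('postcap',X[int(177/S),int(487/S)])
for (u,v) in((572,266),(582,258),(578,262),(565,272),(538,243)): print(u,v,np.round(X[int(v/S),int(u/S)],3))
ids=np.argwhere(m&(Z>.195)); print('high',len(ids)); print(np.round(X[m&(Z>.195)],3)[:40].tolist())
# lens points plane fit
L=box(515,222,562,266)&(abs(Z-.18)<.04)&(d>0); P=X[L];c=P.mean(0); n=np.linalg.svd(P-c)[2][2]; print('lens',L.sum(),c,n*np.sign(n[2]))
for nme,(u,v) in dict(jar=(378,342),mand=(308,183)).items(): print(nme,np.round(X[int(v/S),int(u/S)],3))
E
python3 - <<'E'
import cv2
a=cv2.imread('pics/top0.png')[95:205,160:400]; cv2.imwrite('pics/c1.png',cv2.resize(a,None,fx=3.33,fy=3.33,interpolation=cv2.INTER_CUBIC))
E
```

```text
step 2467 (array([559.1,  63. ]), array([111. , 296.1]), 1.19) 0.05896100734434906
pin 1688 (array([556.7,  31.8]), array([ 51.3, 236.7]), 7.24) 0.07742893871977813
blk 128 (array([544.2, 125.3]), array([21.2, 33. ]), 6.14)
line row [(226, 419, 0.077), (227, 420, 0.075), (228, 420, 0.076), (229, 417, 0.077), (230, 397, 0.077), (231, 326, 0.079), (232, 278, 0.075), (233, 344, 0.077), (234, 403, 0.074), (235, 414, 0.079), (236, 417, 0.076), (237, 417, 1.05), (238, 416, 0.076), (239, 417, 0.075)]
postcap [ 0.6804511  -0.10478689  0.19178972]
572 266 [ 0.557 -0.227  0.216]
582 258 [ 0.563 -0.234  0.234]
578 262 [ 0.559 -0.229  0.232]
565 272 [ 0.552 -0.221  0.196]
538 243 [ 0.595 -0.185  0.181]
high 149
[[0.696, -0.11, 0.195], [0.692, -0.097, 0.195], [0.69, -0.103, 0.197], [0.691, -0.106, 0.196], [0.691, -0.11, 0.196], [0.687, -0.095, 0.196], [0.687, -0.097, 0.196], [0.688, -0.104, 0.195], [0.681, -0.093, 0.199], [0.684, -0.111, 0.195], [0.68, -0.095, 0.195], [0.681, -0.1, 0.195], [0.681, -0.104, 0.195], [0.683, -0.117, 0.196], [0.679, -0.107, 0.196], [0.68, -0.113, 0.195], [0.68, -0.115, 0.195], [0.675, -0.098, 0.196], [0.676, -0.1, 0.195], [0.675, -0.107, 0.195], [0.675, -0.109, 0.196], [0.675, -0.111, 0.195], [0.671, -0.101, 0.196], [0.672, -0.105, 0.195], [0.597, -0.143, 0.196], [0.587, -0.146, 0.196], [0.587, -0.153, 0.196], [0.584, -0.146, 0.198], [0.584, -0.148, 0.196], [0.585, -0.153, 0.195], [0.581, -0.148, 0.198], [0.582, -0.153, 0.198], [0.577, -0.148, 0.199], [0.578, -0.153, 0.196], [0.579, -0.155, 0.195], [0.576, -0.151, 0.195], [0.575, -0.153, 0.198], [0.573, -0.151, 0.196], [0.573, -0.153, 0.197], [0.571, -0.153, 0.197]]
lens 820 [ 0.59365678 -0.18428006  0.18194005] [ 0.18544946 -0.21419255  0.95902557]
jar [0.45  0.029 0.058]
mand [0.684 0.165 0.087]
```

View pics/c1.png

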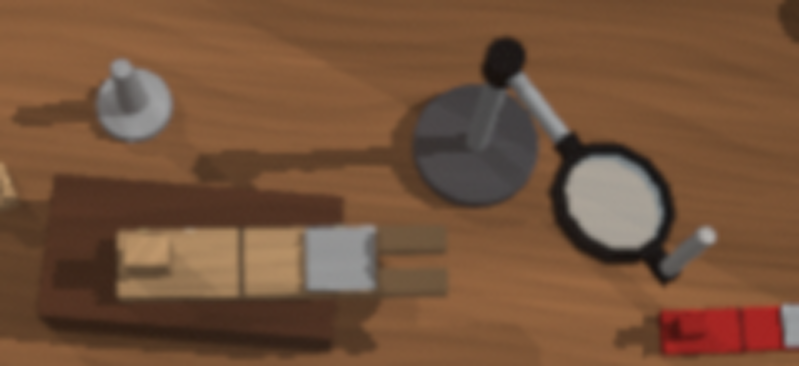

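```bash
python3 - <<'E'
from h import *
z=np.load('pics/top0.npz');p,d=z['p'],z['d'];X=cloud('top',d);Z=X[...,2]
br=p.astype(int).sum(2)
C=lambda u,v:(160+u/3.33,95+v/3.33)
m=np.zeros((384,512),bool); m[140:205,168:268]=1
dark=m&(abs(Z-.06)<.012)&(br<200)&(p[...,0]<110)
cc,lab,st,_=cv2.connectedComponentsWithStats(dark.astype(np.uint8)); k=1+st[1:,4].argmax(); 
print('step',st[k],rect(X[lab==k]))
for n,uv in dict(fT=(343,198),fB=(332,333),bT=(55,178),bB=(42,312)).items(): print(n,np.round(atz('top',*C(*uv),.06),4))
for n,uv in dict(lineT=(241,230),lineB=(240,297),tailT=(118,230),tailB=(117,298)).items(): print(n,np.round(atz('top',*C(*uv),.078),4))
print('stalktop',atz('top',*C(708,235),.236),'stalk base',atz('top',*C(668,268),.19), sense()['tcp_rot'])
E
```

```text
step [ 171  148   97   50 2361] (array([557.9,  93.2]), array([110. , 235.4]), 1.44)
fT [ 0.6133 -0.0075  0.06  ]
fB [ 0.5102 -0.0102  0.06  ]
bT [0.6057 0.2094 0.06  ]
bB [0.5027 0.2036 0.06  ]
lineT [0.5757 0.0637 0.078 ]
lineB [0.5259 0.0584 0.078 ]
tailT [0.566  0.1532 0.078 ]
tailB [0.5155 0.1468 0.078 ]
stalktop [ 0.56170273 -0.23506266  0.236     ] stalk base [ 0.55062832 -0.22231628  0.19      ] [[ 9.37707580e-01  3.47424860e-01 -6.79340423e-04]
 [ 3.47425516e-01 -9.37706181e-01  1.62122463e-03]
 [-7.37679758e-05 -1.75625482e-03 -9.99998455e-01]]
```

```bash
cat >> h.py <<'E'
YAW=.031; POST=np.array([.683,-.106,.18]); EDGE=np.array([.5613,-.011,.06])
def magpose(th,ti,h=.036,up=0):
    a=np.array([-np.cos(th),-np.sin(th),0]);t=np.array([np.sin(th),-np.cos(th),0]);z=np.array([0,0,1.])
    s=np.cos(ti)*z+np.sin(ti)*t; y=np.cos(ti)*t-np.sin(ti)*z
    return POST+.176*a+(h+.006+up)*s, np.c_[np.cross(y,-s),y,-s]
E
python3 - <<'E'
from h import *
s=sense(); p=np.array(s['position']); th,ti=.721,.31
move_l(p+[0,0,.08],feed=.25); command_gripper(.05,30)
movep(*magpose(th,ti,up=.09)); print(sense()['time_s'],sense()['joint_pos'])
print(move_l(magpose(th,ti,up=.0)[0],feed=.1,until_force=8), sense()['wrist_force'],sense()['position'],magpose(th,ti)[0])
p,d=snap('top','g0'); q,d=snap('side','g0s')
a=cv2.resize(p[90:240,270:430],(427,400),interpolation=cv2.INTER_CUBIC); b=cv2.resize(q[100:220,180:310],(373,400)[:2],interpolation=cv2.INTER_CUBIC)
cv2.imwrite('pics/g1.png',np.hstack([a,b])[:,:,::-1]); print(sense()['time_s'])
E
```

```text
2.8667 [ 0.57917962  0.51625597 -0.26760861  1.3867021  -0.02148267  1.52375299
 -0.52199822]
False [-0.22127402  0.53626302 -0.14920269] [ 0.55974531 -0.23211329  0.22065516] [ 0.55925628 -0.23180799  0.21999801]
4.0167
```

View pics/g1.png

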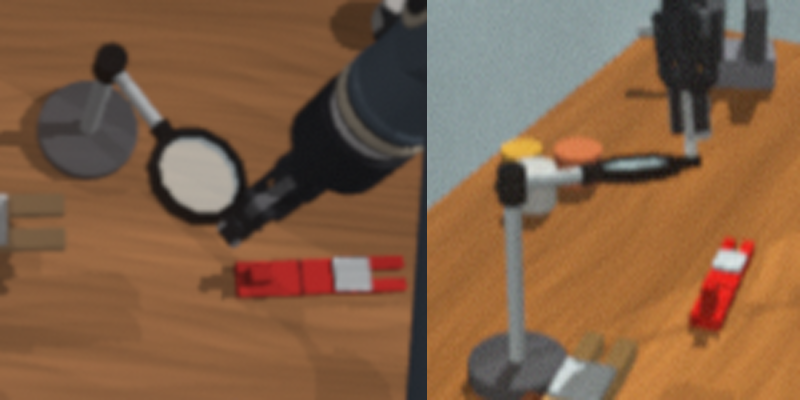

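The top view shows the fingers straddling the stalk at about (245,215), and the side view shows the rod between them at about (690,125). I'll close the gripper and check the gap.

```bash
python3 - <<'E'
from h import *
command_gripper(.0,40); s=sense(); print(s['finger_gap'],s['gripper_force'],s['wrist_force'])
if .008<s['finger_gap']<.016:
    N=9
    for i in range(1,N+1):
        f=i/N; P,R=magpose(.721+(YAW-.721)*f,.31*(1-f)); move_l(P,R,feed=.12)
        s=sense()
        if i%3==0: print(i,s['time_s'],np.round(s['wrist_force'],1),round(s['finger_gap'],4))
    p,d=snap('top','m0'); q,d=snap('side','m0s')
    a=cv2.resize(p[80:230,230:390],(427,400),interpolation=cv2.INTER_CUBIC); b=cv2.resize(q[100:220,180:310],(373,400),interpolation=cv2.INTER_CUBIC)
    cv2.imwrite('pics/m1.png',np.hstack([a,b])[:,:,::-1])
E
```

```text
0.010374248424530094 38.88068497180939 [ 0.46437566 -0.72920442 -0.05155167]
3 5.2667 [ 1.4  1.3 -1.3] 0.0108
6 6.0917 [ 3.7  1.6 -2.7] 0.0109
9 6.9167 [ 1.9  1.4 -1.9] 0.0111
```

View pics/m1.png

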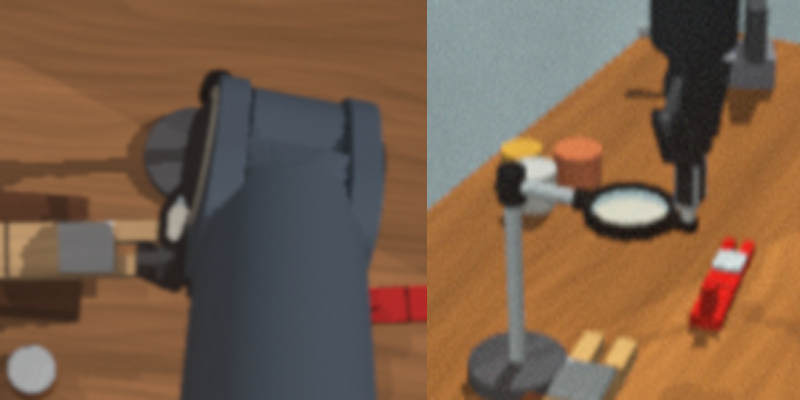

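The magnifier is swung in: the side view shows the lens about level at (630,210) with the stalk in the fingers. Next I'll release it, go above the pin's block, and measure the magnifier and the pin.

```bash
cat >> h.py <<'E'
def down(yaw):  # tool y along (cos,sin)yaw, z down; pick wrist turn nearest mid-range
    y=np.array([np.cos(yaw),np.sin(yaw),0]); z=np.array([0,0,-1.]); return np.c_[np.cross(y,z),y,z]
E
python3 - <<'E'
from h import *
command_gripper(.045); P,R=magpose(YAW,0,up=.11); move_l(P,feed=.2)
b=np.array([.5442,.1253,.24])
for k in(0,np.pi):
    q=inverse_kinematics(b,down(.108+k)); print(k,q if q is None else np.round(q,2))
q=[(inverse_kinematics(b,down(.108+k)),k) for k in(0,np.pi)]
q=[x for x in q if x[0] is not None]; cur=np.array(sense()['joint_pos'])
k=min(q,key=lambda x:abs(np.array(x[0])-cur).max())[1]; print('k',k,np.round(cur,2))
movep(b,down(.108+k)); print(sense()['time_s'],sense()['position'])
p,d=snap('top','n0'); p2,d2=snap('side','n0s')
a=cv2.resize(p[80:230,150:390],(480,300),interpolation=cv2.INTER_CUBIC); e=cv2.resize(p2[100:260,150:330],(320,300),interpolation=cv2.INTER_CUBIC)
cv2.imwrite('pics/n1.png',np.hstack([a,e])[:,:,::-1])
for n,dd in(('top',d),('side',d2)):
    X=cloud(n,dd); c=POST[:2]+.12*np.array([-np.cos(YAW),-np.sin(YAW)])
    m=(np.hypot(X[...,0]-c[0],X[...,1]-c[1])<.05)&(abs(X[...,2]-.182)<.02)&(dd>0); Q=X[m]; 
    if len(Q)<20: print(n,len(Q)); continue
    nn=np.linalg.svd(Q-Q.mean(0))[2][2]; print(n,len(Q),Q.mean(0),rect(Q),nn*np.sign(nn[2]))
E
```

```text
0 [ 0.1   0.34 -0.51  1.81  0.19  1.04 -0.37]
3.141592653589793 [ 0.54  0.56 -1.17  1.79  0.56  1.18  2.45]
k 0 [ 0.3   0.16 -0.18  1.79  0.03  1.19 -1.44]
9.15 [0.54417333 0.12393656 0.23924496]
top 1232 [ 0.56451425 -0.10810716  0.18220211] (array([ 563.6, -108.2]), array([85.7, 85.7]), 53.62) [-0.00784323  0.00320269  0.99996411]
side 433 [ 0.55501945 -0.10686307  0.18261537] (array([ 561.1, -110.7]), array([76.1, 85.2]), 40.48) [0.0020831  0.03792377 0.99927846]
```

View pics/n1.png

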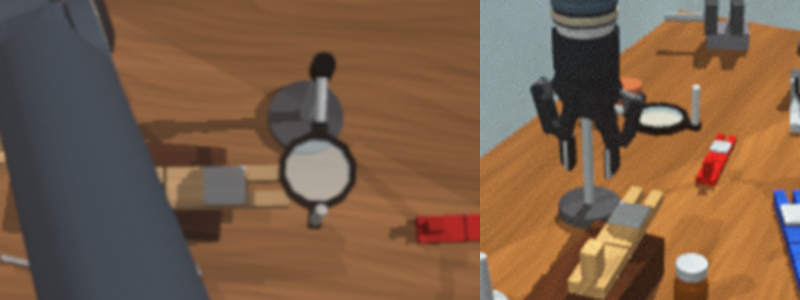

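The picture shows the lens level over the path at (317,170), about 1.5 mm from nominal. The side view shows the block clear under the open fingers. Now I'll grip it.

```bash
python3 - <<'E'
from h import *
R=down(.108); b=np.array([.5442,.1253,.111])
print(move_l(b+[0,0,.04],R,feed=.2), move_l(b,R,feed=.08,until_force=6), np.round(sense()['position'],4))
w0=np.array(sense()['wrist_force']); command_gripper(0,70); s=sense(); print('gap',s['finger_gap'],s['gripper_force'],np.round(np.array(s['wrist_force'])-w0,1),s['time_s'])
p,d=snap('top','k0'); p,d=snap('side','k0s')
if .017<s['finger_gap']<.026:
    P=np.array(s['position'])
    print(move_l(P-[0,0,.004],feed=.02,until_force=4)); s=sense(); print(np.round(s['position'],4),np.round(np.array(s['wrist_force'])-w0,1))
    P=np.array(s['position'])
    T=EDGE+.077*np.array([-np.sin(YAW),np.cos(YAW),0]); T[2]=P[2]   # stop 12 mm short
    move_l(T,down(YAW),feed=.04); s=sense(); print(np.round(s['position'],4),np.round(np.array(s['wrist_force'])-w0,1),s['finger_gap'],s['time_s'])
    p,d=snap('top','s0'); q,d=snap('side','s0s')
    a=cv2.resize(p[110:210,170:330],(640,400),interpolation=cv2.INTER_CUBIC); 
    e=cv2.resize(q[190:310,160:270],(367,400),interpolation=cv2.INTER_CUBIC)
    cv2.imwrite('pics/s1.png',cv2.resize(np.hstack([a,e]),(800,318))[:,:,::-1])
E
```

```text
False False [0.5442 0.1255 0.1107]
gap 0.020882891360204534 69.12100911140442 [-0.6  0.9  2.4] 10.825
True
[0.5448 0.1257 0.1117] [-1.2 -0.5  5.3]
[0.559  0.0658 0.1117] [-0.3  1.9  5.7] 0.021203568414441022 12.8167
```

View pics/s1.png

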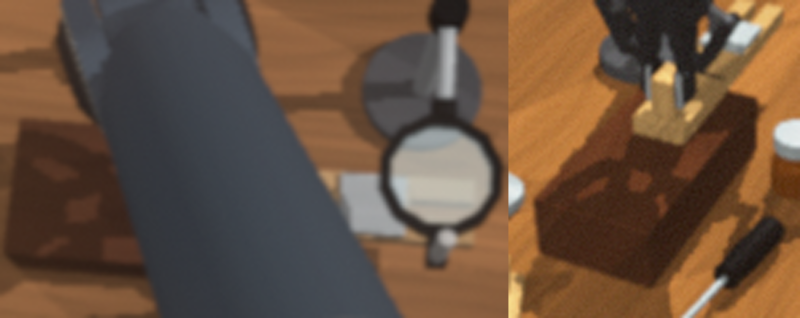

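The pin has slid out, but the arm hides the line in the top view. The plate's rear edge (about (343,200)) and the pin's tail in the side view (about (635–690,125)) are visible, so I'll enlarge those and measure.

```bash
python3 - <<'E'
import cv2
p=cv2.imread('pics/s0.png');q=cv2.imread('pics/s0s.png')
a=cv2.resize(p[155:195,265:325],(480,320),interpolation=cv2.INTER_CUBIC); e=cv2.resize(q[210:250,200:240],(320,320),interpolation=cv2.INTER_CUBIC)
cv2.imwrite('pics/s2.png',cv2.hconcat([a,e]))
E
```

```text
(no output)
```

View pics/s2.png

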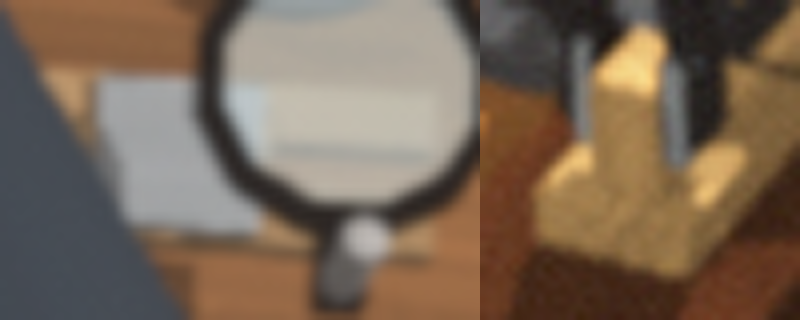

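```bash
python3 - <<'E'
from h import *
T=lambda x,y:(265+x/8-.4,155+y/8-.4); S=lambda x,y:(200+(x-480)/8-.4,210+y/8-.4)
ex=np.array([np.cos(YAW),np.sin(YAW)]); ey=np.array([-ex[1],ex[0]])
def out(n,P): r=(P-EDGE)[:2]; print(n,np.round(P,4),'edge frame mm',np.round([r@ex*1e3,r@ey*1e3],1))
out('plate rear +x (mark-47ey)',atz('top',*T(98,76),.084)); out('plate front -x',atz('top',*T(263,235),.084)); out('nose -x',atz('top',*T(433,257),.078))
out('tail L top',atz('side',*S(537,192),.078)); out('tail R top',atz('side',*S(690,243),.078))
out('tail L bot',atz('side',*S(538,233),.06)); out('tail R bot',atz('side',*S(683,279),.06))
out('line',atz('side',*S(770,66),.078))
# step corners in side view, from first picture
q=np.load('pics/s0s.npz')['p']; cv2.imwrite('pics/s3.png',cv2.resize(q[195:255,215:305],(800,533),interpolation=cv2.INTER_CUBIC)[:,:,::-1])
E
```

```text
plate rear +x (mark-47ey) [ 0.5856 -0.0436  0.084 ] edge frame mm [ 23.3 -33.3]
plate front -x [ 0.542  -0.0974  0.084 ] edge frame mm [-22.  -85.7]
nose -x [ 0.5422 -0.1493  0.078 ] edge frame mm [ -23.4 -137.7]
tail L top [0.581  0.0929 0.078 ] edge frame mm [ 22.9 103.2]
tail R top [0.5282 0.0964 0.078 ] edge frame mm [-29.8 108.3]
tail L bot [0.5838 0.0888 0.06  ] edge frame mm [25.6 99.1]
tail R bot [0.5339 0.0908 0.06  ] edge frame mm [-24.3 102.6]
line [0.5509 0.0006 0.078 ] edge frame mm [-10.1  11.9]
```

View pics/s3.png

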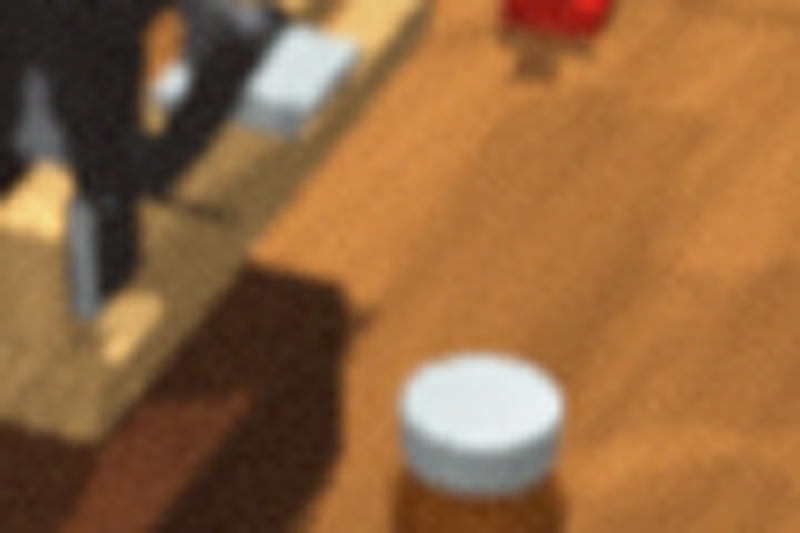

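The side crop shows the line's end at (222,215) and the step's front edge running from (245,258) to its corner at (350,290). I'll locate both with the same camera and make the last move from that.

```bash
cat >> h.py <<'E'
def ef(P):
    ex=np.array([np.cos(YAW),np.sin(YAW)]); ey=np.array([-ex[1],ex[0]]); r=(P-EDGE)[:2]; return np.round([r@ex*1e3,r@ey*1e3],1)
E
python3 - <<'E'
from h import *
S=lambda x,y:(215+x/8.889-.4,195+y/8.889-.4)
print('line end',ef(atz('side',*S(222,215),.078)),ef(atz('side',*S(180,205),.078)),'edge',ef(atz('side',*S(247,260),.06)),'corner',ef(atz('side',*S(348,288),.06)))
s=sense(); P=np.array(s['position']); ey=np.array([-np.sin(YAW),np.cos(YAW),0])
w=np.array(s['wrist_force'])
move_l(P-.012*ey,down(YAW),feed=.03); s=sense(); print(np.round(s['position'],4),np.round(s['wrist_force'],1),np.round(w,1),s['finger_gap'],s['gripper_force'],s['time_s'])
p,d=snap('top','f0'); q,d=snap('side','f0s'); 
a=cv2.resize(p[155:195,265:325],(360,240),interpolation=cv2.INTER_CUBIC); e=cv2.resize(q[195:255,215:275],(440,440),interpolation=cv2.INTER_CUBIC)
a=cv2.copyMakeBorder(a,0,200,0,0,cv2.BORDER_CONSTANT)
cv2.imwrite('pics/f1.png',np.hstack([a,e])[:,:,::-1])
E
```

```text
line end [-20.3  12.1] [-7.4 12.1] edge [-24.7   4.9] corner [-56.4   6.5]
[0.5595 0.0526 0.1117] [-0.   1.8  5.6] [-0.2  2.9  5.2] 0.02072206589865794 69.49578881263733 13.475
```

View pics/f1.png

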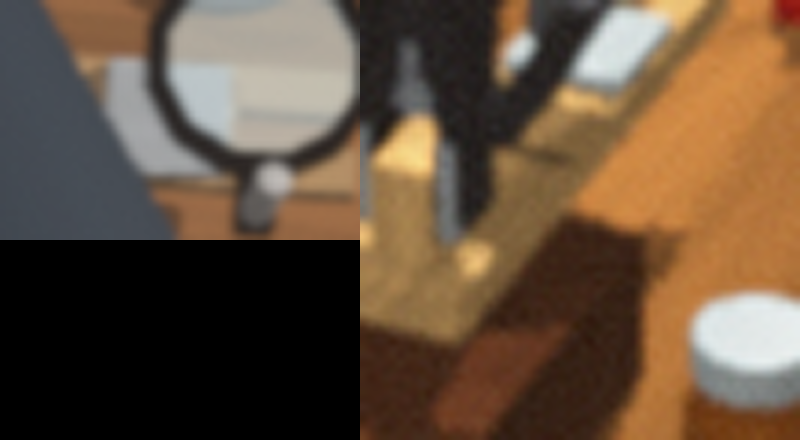

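The line looks level with the edge, possibly just past it: the side view puts the edge about 5 mm further back than I assumed. I'll resolve this with intensity profiles across the edge in both cameras.

```bash
python3 - <<'E'
from h import *
ex=np.array([np.cos(YAW),np.sin(YAW),0]); ey=np.array([-ex[1],ex[0],0])
def prof(n,f,x,ys,z):
    p=np.load(f'pics/{f}.npz')['p'].astype(np.float32).sum(2); c=camera_params(n); R=np.array(c['rotation']); 
    W=np.array([EDGE*[1,1,0]+[0,0,z]+ex*x+ey*y for y in ys]); Q=(W-np.array(c['position']))@R
    uv=cv2.projectPoints(Q,np.zeros(3),np.zeros(3),np.array(c['K'],float),np.array(c['dist'],float))[0][:,0].astype(np.float32)
    return cv2.remap(p,uv[:,:1],uv[:,1:],cv2.INTER_LINEAR)[:,0]
ys=np.arange(-.02,.0201,.0005)
for n,f,xs in(('top','top0',(-.045,-.038,.036,.042,.048)),('side','f0s',(-.05,-.045,-.04,-.035)),('side','side0',(-.05,-.045,-.04)),('top','k0',(-.045,-.038,.042))):
    for x in xs:
        v=prof(n,f,x,ys,.06); g=np.gradient(cv2.GaussianBlur(v.reshape(-1,1),(1,5),0)[:,0]); i=abs(g).argmax()
        w=g.clip(max=0)[max(0,i-8):i+9]; print(n,f,x,'edge y mm',round(ys[i]*1e3,1),round(float((w*ys[max(0,i-8):i+9]).sum()/w.sum()*1e3),1),v[::10].astype(int))
for y0,z in((.22,.06),):
    yb=np.arange(.2,.2401,.0005)
    for x in(-.045,-.03,.03,.045):
        for n,f in(('side','f0s'),('top','top0')): v=prof(n,f,x,yb,.06); print('back',n,x,v[::8].astype(int))
for f in('s0s','f0s'):
    for x in(-.012,-.016,-.02): 
        v=prof('side',f,x,ys,.078); i=v.argmin(); print('line',f,x,round(ys[i]*1e3,1),v[::10].astype(int))
E
```

```text
top top0 -0.045 edge y mm -18.5 -17.7 [235 185 184 185 182 166 162 160 161]
top top0 -0.038 edge y mm -18.5 -17.7 [219 191 189 190 180 165 158 158 157]
top top0 0.036 edge y mm 2.0 1.8 [290 286 271 269 244 185 171 170 168]
top top0 0.042 edge y mm 2.0 1.9 [271 270 270 271 247 176 162 163 161]
top top0 0.048 edge y mm 3.0 2.6 [273 273 272 273 252 188 171 172 171]
side f0s -0.05 edge y mm 5.5 5.6 [405 410 402 399 361 259 142 117 125]
side f0s -0.045 edge y mm 4.5 4.7 [409 413 407 412 378 264 144 117 117]
side f0s -0.04 edge y mm 4.5 4.4 [411 406 408 402 358 227 126 115 118]
side f0s -0.035 edge y mm 3.0 2.9 [400 405 403 395 318 212 137 110 121]
side side0 -0.05 edge y mm 8.0 7.2 [384 387 375 380 361 279 201 185 185]
side side0 -0.045 edge y mm 4.5 4.6 [390 394 389 391 371 287 207 184 183]
side side0 -0.04 edge y mm 4.5 4.6 [382 383 382 384 364 276 200 179 184]
top k0 -0.045 edge y mm 3.0 2.8 [298 299 301 300 278 158 134 138 174]
top k0 -0.038 edge y mm -11.0 -11.3 [310 304 239 213 199 137 129 127 133]
top k0 0.042 edge y mm 2.0 2.1 [295 294 296 295 270 191 176 177 163]
back side -0.045 [131 136 130 132 138 141 146 128 124 135 137]
back top -0.045 [173 169 173 171 174 171 185 195 197 197 197]
back side -0.03 [139 133 123 136 130 138 140 136 123 132 128]
back top -0.03 [137 136 135 152 171 171 188 199 199 200 201]
back side 0.03 [134 147 194 217 212 197 145 139 143 135 142]
back top 0.03 [176 175 178 176 175 175 190 196 198 187 173]
back side 0.045 [159 158 166 196 188 183 142 130 172 279 355]
back top 0.045 [165 165 164 165 163 195 262 273 274 273 270]
line s0s -0.012 12.0 [359 360 349 334 326 300 238 247 289]
line s0s -0.016 10.5 [324 322 308 302 282 275 221 225 275]
line s0s -0.02 13.5 [290 279 285 276 278 264 233 220 277]
line f0s -0.012 0.5 [346 332 303 259 234 274 303 304 301]
line f0s -0.016 -0.5 [301 290 286 245 206 260 291 290 286]
line f0s -0.02 -2.0 [278 276 275 243 214 248 275 274 275]
```

The top camera puts the edge 2.2 mm back and the side camera 4.5 mm, while the line is at about −0.8 mm. So the line is 3–5 mm too far out. I'll pull it back 3.7 mm, re-check, and hand in if it is right.

```bash
python3 - <<'E'
from h import *
P=np.array(sense()['position']); ex=np.array([np.cos(YAW),np.sin(YAW),0]); ey=np.array([-ex[1],ex[0],0])
move_l(P+.0037*ey,down(YAW),feed=.02); sleep(.3); s=sense(); print(np.round(s['position'],4),(np.array(s['position'])-P)@ey,np.round(s['wrist_force'],1),s['gripper_force'],s['time_s'])
q,_=snap('side','h0s'); g=q.astype(np.float32).sum(2); c=camera_params('side')
ys=np.arange(-.02,.0201,.0005); L=[]
for x in(-.012,-.016,-.02):
    W=np.array([EDGE+[0,0,.018]+ex*x+ey*y for y in ys]); Q=(W-np.array(c['position']))@np.array(c['rotation'])
    uv=cv2.projectPoints(Q,np.zeros(3),np.zeros(3),np.array(c['K'],float),np.array(c['dist'],float))[0][:,0].astype(np.float32)
    L.append(ys[cv2.remap(g,uv[:,:1],uv[:,1:],cv2.INTER_LINEAR)[:,0].argmin()]*1e3)
print('line y',L,'(edge 2.2 top / 4.5 side)')
_,d=camera('top'); X=cloud('top',d); f=POST[:2]-.12*ex[:2]; m=(np.hypot(X[...,0]-f[0],X[...,1]-f[1])<.05)&(abs(X[...,2]-.182)<.02)&(d>0); Q=X[m]; n=np.linalg.svd(Q-Q.mean(0))[2][2]; print('lens',rect(Q),n)
if 0<np.median(L)<7 and s['gripper_force']>20: print(finish_job())
E
```

```text
[0.5595 0.0531 0.1117] 0.0006138447498832479 [-0.  -1.5  6. ] 69.6362292766571 14.15
line y [np.float64(0.5000000000000178), np.float64(-0.4999999999999831), np.float64(-1.9999999999999845)] (edge 2.2 top / 4.5 side)
lens (array([ 564.1, -108.5]), array([85.7, 85.8]), 39.32) [ 0.0063735  -0.00289826 -0.99997549]
```

The arm moved only 0.6 mm because of friction, and the check held back the hand-in. I'll move again with a loop on the sensed position.

```bash
python3 - <<'E'
from h import *
P=np.array(sense()['position']); ex=np.array([np.cos(YAW),np.sin(YAW),0]); ey=np.array([-ex[1],ex[0],0])
G=P+.0031*ey; C=G.copy()
for i in range(5):
    move_l(C,down(YAW),feed=.02); sleep(.2); s=sense(); e=(G-np.array(s['position']))@ey; print(round(e*1e3,2),np.round(s['wrist_force'],1))
    if abs(e)<.0007: break
    C=C+e*.8*ey
q,_=snap('side','i0s'); g=q.astype(np.float32).sum(2); c=camera_params('side')
ys=np.arange(-.02,.0201,.0005); L=[]
for x in(-.012,-.016,-.02):
    W=np.array([EDGE+[0,0,.018]+ex*x+ey*y for y in ys]); Q=(W-np.array(c['position']))@np.array(c['rotation'])
    uv=cv2.projectPoints(Q,np.zeros(3),np.zeros(3),np.array(c['K'],float),np.array(c['dist'],float))[0][:,0].astype(np.float32)
    L.append(ys[cv2.remap(g,uv[:,:1],uv[:,1:],cv2.INTER_LINEAR)[:,0].argmin()]*1e3)
print('line y',np.round(L,1),s['time_s'],s['gripper_force'])
if 1<np.median(L)<6 and s['gripper_force']>20 and s['wrist_force'][2]>2: print(finish_job())
E
```

```text
3.1 [-0.8 -2.2  5.8]
1.32 [-0.4 -3.6  6.7]
0.64 [ 0.5 -3.6  6.3]
line y [1.5 0.  3. ] 15.625 69.71289038658142
the job is handed in; nothing more can be done
None
```

The job is handed in at about 16 s of the 58 s allowed. The magnifier arm is parallel to the step's edge and its lens is level. The gripper still holds the pin's block with the pin pressed flat on the step, and I put the black line within about 1–3 mm of the edge by the two cameras. The judge's verdict was not shown.

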